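# Set the polariser ring to the index marker and light the lamp

## Task

Push the upright post of the polariser ring's lever round with a fingertip until the lever's arm stands centred over the little marker block clipped to the rim of the scale, and only then press the lamp's push button all the way down and let it come back up. Push only: do not pinch the lever, do not shift the marker, and leave every other thing standing where it is.

Things in the scene. Friction and masses are not known exactly. Their poses are not given: they have to be found in the camera images.
- pivot (a point): Centre of the top of the lamp's scale plate, on the ring's vertical axis, z = 135 mm. The lamp: a fixed grey column with a round aluminium plate 156 mm across on top, marked every 10 degrees, and on that the dark polariser ring, 100 mm across, up to z = 151 mm. The point's -x is the lamp's front, the middle of the scale (its yaw varies). Only the lever's post is higher.
- ring (a joint): Angle of the polariser ring with its lever (rad), -1.3 to 1.3; 0 = lever along the lamp's front (-x of pivot), growing counterclockwise seen from above. Stiff (0.12 N m, about 1.2 N at the post), stays where it is left. It starts at a smaller angle than the marker: push it counterclockwise.
- marker (a joint): Angle of the marker (rad), same zero and sense as ring; both are equal when the lever is centred over it. A small dark steel block clipped to the plate's rim, 24 mm along the rim, 14 mm deep, 4 mm thick (top at z = 139 mm), a bright line across its middle. Already set, must stay; about 15 N of friction hold it. The lever's arm passes 5 mm above it.
- marker_mid (a point): Middle of the marker's bright line, 78 mm from the ring's axis, z = 139 mm.
- lever_index (a point): Point on the centre line of the lever's arm, 78 mm from the ring's axis, z = 144 mm (the arm is 8 mm wide, 6 mm thick, z = 144 to 150 mm).
- lever_top (a point): Centre of the top of the lever's upright post, 98 mm from the ring's axis, z = 187 mm. The post stands on the outer end of the arm, z = 150 to 187 mm, 14 mm wide around the arc, 12 mm radially. Push it sideways along the arc with the fingertips at z = 155 to 180 mm; the space beside it is free down to z = 140 mm.
- cheek_l: One flank of the lever's post, at its clockwise side seen from above (the side to push): a dark steel cheek 6 x 12 x 34 mm; origin at the foot of the cheek.
- cheek_r: The other flank of the post, at its counterclockwise side. Force on both flanks at the same time means that the post is pinched.
- lamp_button (a joint): Travel of the push button (m): 0 = out, 0.006 = fully down; it takes 5 N and springs back when let go.
- lamp_button_top (a point): Centre of the top face of the grey round push button (24 mm across, in a black collar 40 mm across) on the lamp's small switch box (56x56x32 mm, bolted down, left of the lamp as the robot sees it); z = 54 mm with the button out.
- plug_gauge_3: Bystander: steel plug gauge, an upright 24 mm cylinder 57 mm tall; origin under its centre.
- bearing_0: Bystander: ball bearing lying flat, 52 mm across, 12 mm high; origin under its centre.
- tape_roll: Bystander: roll of masking tape lying flat, 62 mm across, 18 mm high; origin under its centre.
- oil_can: Bystander: small oil can with a pointed spout, 52 mm across, 105 mm tall; origin under its centre.
- micrometer: Bystander: micrometer lying on the flat dark box, 62x93x13 mm; origin under its centre.
- hex_key: Bystander: black hex key lying on the table, 28x78x8 mm.
- drill_chuck: Bystander: drill chuck standing upright, 36 mm across, 54 mm tall; origin under its centre.
- ring_gauge_b: Bystander: steel ring gauge lying flat, 44 mm across, 12 mm high; origin under its centre.

How it is judged (in metres and radians):
On the way, in this order (a step that is already met when the one before it is completed fails the run):
1. the lever's arm is centred over the marker and at rest (horizontal distance between lever_index and marker_mid below 0.005 m and velocity of joint ring between -0.05 and 0.05 rad/s), for 0.2 s.
2. the lamp button is pressed down (horizontal distance between lever_index and marker_mid below 0.005 m and value of joint lamp_button above 0.0045 m), for 0.05 s.
At the end, for the whole second after the job is handed in: The lever's index point lies within 5 mm horizontally of the middle of the marker (about 3.7 degrees), the ring is at rest, the button has been pressed and is up again (under 1 mm of travel), and every bystander is within 15 mm of where it stood (all of step 1 and value of joint lamp_button below 0.001 m and distance of each of plug_gauge_3, bearing_0, tape_roll, oil_can, micrometer, hex_key, drill_chuck, ring_gauge_b from where it was at the start of the episode below 0.015 m); the robot touches nothing.
It fails at once if the button pressed while the lever is off the marker (value of joint lamp_button above 0.003 m and not (horizontal distance between lever_index and marker_mid below 0.005 m)).
It fails at once if the lever's post pinched (over 2 N on both flanks at once) (contact force between the fingers and cheek_l above 2 N and contact force between the fingers and cheek_r above 2 N).
It fails at once if the marker shifted by more than 3 mm (distance of marker_mid from where it was at the start of the episode above 0.003 m).
It fails at once if a bystander moved more than 15 mm (distance of any of plug_gauge_3, bearing_0, tape_roll, oil_can, micrometer, hex_key, drill_chuck, ring_gauge_b from where it was at the start of the episode above 0.015 m).
It also fails if it takes over 51 s, if anything falls off the work surface, if the arm or the gripper's body presses on something with over 40 N, if the wrist force passes 120 N, or if a joint passes its speed limit or range.

## Robot

A 6-joint arm with a two-finger parallel gripper is mounted at the origin on a cart in front of the work surface, level with it; the furniture and walls round the work are solid. World frame = base frame: x ahead of the robot, y to its left, z up, the work surface at z = 0. Lengths are in mm, angles in degrees, forces in N, time in s.
With the tool pointing down it reaches from about 325 to 925 mm from the base axis. Payload 3.1 kg.
Tool frame: the origin (TCP) lies midway between the tips of the shut fingers; the grasp point (between the pads) lies 19 mm behind it; z points along the fingers, y is the line along which they close (so a half turn about z gives the same grasp; the last joint's range is limited). The gripper opens to 85 mm and grips with 20 to 120 N. Pads are 22 mm wide; open, the fingers measure 114 mm over their backs; the gripper's body (76 mm by 85 mm) begins 54 mm behind the grasp point. The pads swing forward as they close: fully open they stand 13 mm farther back than shut.
Start: joints at [64.561, 12.427, 92.441, -0, 75.132, -6.429], TCP at [203.573, 590.929, 231.3] pointing down, gripper open.
Joint ranges: [-157.48, 157.48], [-44.54, 120.13], [17.64, 146.25], [-64.5, 244.5], [7.68, 150.69], [-147.95, 147.95]. Speed limits (degrees/s): [159.86, 159.86, 180, 180, 180, 180].

## Interface

Orientations are given as a 3x3 rotation matrix whose columns are the frame's x, y, z axes.
In Python, from rig import sensors, optics, order gives the robot as it stands.
- The arm moves only by the tool jog_arm, never from a script. Its argument "motion" is a list of rows, each a list of 7 numbers: the shift along the world's x, y, z in parts of the range, where 1.0 means 100 cm, then the turn, a rotation vector about the world's x, y, z in fractions of the full range, 1 being 2 pi rad, then the opening, from 0 (shut) to 1 (fully open). A call has 1 to 20 rows; each row is the pose to reach, as a shift and turn from the pose commanded when the call began; what a row does not reach only later rows make up. A row lasts 1/10 s, in which the tool goes at most 50 mm and 8.59 degrees, less where a joint would pass 70% of its speed; a pose out of reach is approached as far as the arm can. A shift or turn number past 1, either way, is cut back to 1. A call with a gripper value outside its range is refused whole. The fingers move at their own pace and stop on an object; "newtons" is the grip in N (left out, the last holds). Time passes only in rows, so rows that repeat a pose let the fingers close. It gives the time, the measured TCP pose, the force, the opening and the grip force at its end, in the units of the state.
- sensors.read_state(): the state, without advancing time (a new reading comes with each control period).
- optics.grab_frame(name): name is "scene" or "top"; returns the picture (480x640x3 uint8, red, green, blue); there is no depth.
- optics.camera_params(name): a dict with "fx", "fy", "cx", "cy" (pixels), "R" (3x3) and "t" (3): a world point X has camera coordinates R X + t. Camera axes: x right, y down, z forward; pixel columns grow to the right and rows downward; lengths in mm; the calibration is good to about 2 mm. A picture is of the moment at which its call begins. camera_params takes no time and is no camera call.
- order.close_job(): hands the job in; it is judged then, once.
Trained networks look in the newest picture that a camera, given by its name, has taken for a name from the list of things; names that differ only in an ending like _2 or _b are one class to them, and where a whole thing is asked for, a point or a joint stands for the part that bears it (a point fixed in the world has none). Each returns a list of dicts, best first, with "p" (0 to 1); they miss things now and then, are a little off and sometimes report something else, mostly with a low value. They report only what shows in the picture. A call takes as long as a camera call.
- optics.boxes_of(camera, name): "bbox" ([left, top, width, height] in pixels, round what is visible of it).
- optics.silhouettes(camera, name): "region" (480x640 bool, what is visible of it) and "bbox" ([left, top, width, height] in pixels, round what is visible of it).
- optics.pinpoint(camera, name): "xy" ([column, row] in pixels: a listed point, or the origin of a listed thing).
The state is a dict: "time": time; "joint_pos": joint angles; "joint_vel": joint speeds; "joint_efforts": joint torques, N m; "position": TCP position; "orientation": TCP orientation; "force": force on the tool from outside, world axes, zero at the start; "ft_torque": the same for the moment, N m; "width": finger opening in mm; "gripper_force": force on a finger pad.
Only numpy, scipy, OpenCV 4.12 (cv2) and the standard library are available. Lean on these libraries where they do the work, as an engineer would, in place of code of your own. Each camera call takes 0.05 s, during which the arm holds its last target. There are 200 camera calls.

## Working session

There is one attempt and no reset: what is moved stays moved. The work goes in short steps, Python scripts to look and compute and a tool call to move; the robot and the scene stay as the last step left them, time stands still between calls to the robot, and variables do not carry over. Pictures are saved under pics/ and viewed, at most 10 in all, crops included, and the job is handed in when it is done.

Besides the shell and the picture viewer there is one more tool, called after "Request:" as a command line: name --pt "numbers of a row" for each row, then --argument value for the rest. jog_arm: Moves the arm, as the interface text tells. Its arguments: {"type":"object","properties":{"motion":{"type":"array"},"newtons":{"type":"number"}},"required":["motion"]}

```bash
mkdir -p pics; cat > h.py <<'E'
import numpy as np, cv2
from rig import sensors, optics, order
def ray(cam,px,z):
    p=optics.camera_params(cam);R=np.array(p["R"]);t=np.array(p["t"]).ravel()
    d=R.T@np.array([(px[0]-p["cx"])/p["fx"],(px[1]-p["cy"])/p["fy"],1]);o=-R.T@t
    return o+d*(z-o[2])/d[2]
def proj(cam,X):
    p=optics.camera_params(cam);c=np.array(p["R"])@X+np.array(p["t"]).ravel()
    return c[0]/c[2]*p["fx"]+p["cx"],c[1]/c[2]*p["fy"]+p["cy"]
E
python3 - <<'E'
from h import *
for c in("scene","top"):
    im=optics.grab_frame(c);cv2.imwrite(f"pics/{c}0.png",im[:,:,::-1])
    for n,z in(("pivot",135),("marker_mid",139),("lever_index",144),("lever_top",187),("lamp_button_top",54),("plug_gauge_3",0),("oil_can",0),("drill_chuck",0),("micrometer",0)):
        for r in optics.pinpoint(c,n)[:2]: print(c,n,round(r["p"],2),np.round(r["xy"],1),np.round(ray(c,r["xy"],z),1))
s=sensors.read_state();print(s["time"],s["orientation"],s["width"])
E
```

```text
scene pivot 0.67 [360.9 223. ] [ 600.6 -154.9  135. ]
scene pivot 0.21 [361.1 232.9] [ 553.  -117.9  135. ]
scene marker_mid 0.55 [213.9 324. ] [383.2 283.7 139. ]
scene marker_mid 0.48 [359.3 233.5] [ 544.6 -106.2  139. ]
scene lever_index 0.9 [327.7 223.1] [620.8 -77.3 144. ]
scene lever_top 0.82 [315.7 200.2] [661.  -71.5 187. ]
scene lamp_button_top 0.59 [211.3 323.5] [513.8 243.9  54. ]
scene oil_can 0.57 [193.7 294. ] [727.  205.9   0. ]
scene drill_chuck 0.89 [263.2 341.4] [486.2 157.9   0. ]
scene micrometer 0.6 [466.  269.9] [ 484.9 -398.     0. ]
scene micrometer 0.25 [198.6 296.9] [708.9 201.3   0. ]
top pivot 0.61 [389.3 221.8] [ 616.6 -158.   135. ]
top pivot 0.46 [255.2 155.3] [757.9 116.6 135. ]
top marker_mid 0.49 [368.6 254.7] [ 549.3 -113.3  139. ]
top lever_index 0.59 [353.7 210.4] [639.8 -84.2 144. ]
top lever_top 0.63 [205.7 276. ] [510.3 207.6 187. ]
top lever_top 0.59 [346.1 210.8] [633.5 -64.8 187. ]
top lamp_button_top 0.68 [204.8 275.1] [512.4 235.8  54. ]
top plug_gauge_3 0.63 [330.  286.1] [483.5 -41.1   0. ]
top oil_can 0.97 [226.3 189.2] [711.7 197.3   0. ]
top drill_chuck 0.73 [242.5 292.5] [471.6 160.2   0. ]
top micrometer 0.67 [433.6 342.2] [ 352.2 -276.9    0. ]
1.0 [[-9.45441047e-01  3.25793228e-01 -2.22288078e-06]
 [ 3.25793228e-01  9.45441046e-01 -3.44636911e-05]
 [-9.12643443e-06 -3.33075877e-05 -9.99999999e-01]] 85.77035634336019
```

View pics/scene0.png

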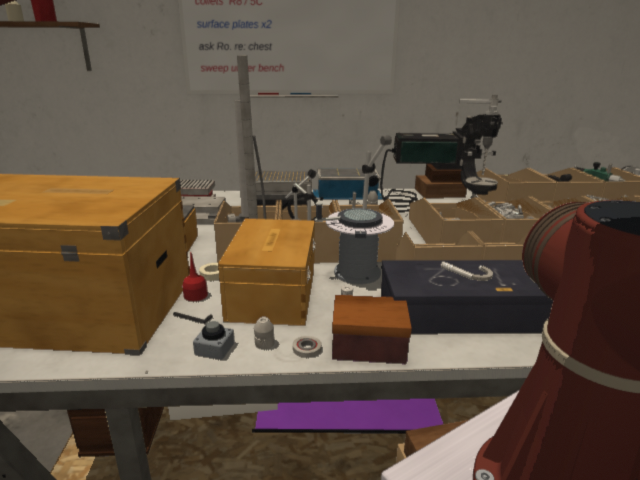

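View pics/top0.png

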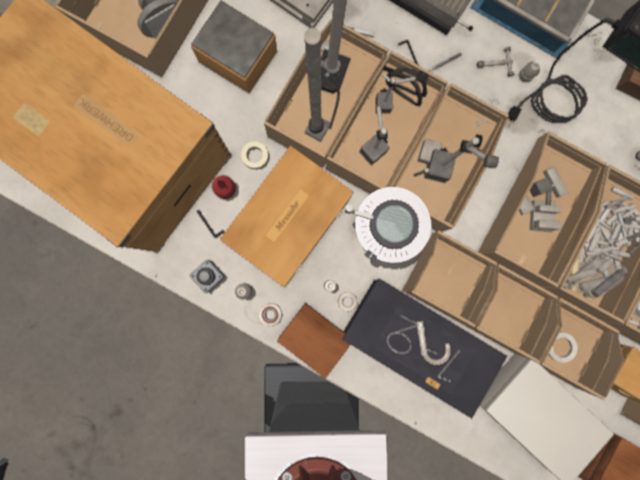

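The scene shows the lamp at (358,225) with the lever post at about (317,203) and the switch box at (213,338). The top view shows the plate centred near (395,224), the lever pointing left to (346,211), the marker at about (370,255) and the button at (206,274). I'll refine these now.

```bash
python3 - <<'E'
from h import *
im=cv2.imread("pics/top0.png");c=im[170:275,325:450];sc=cv2.imread("pics/scene0.png")[180:290,290:420]
a=cv2.resize(c,None,fx=4.5,fy=4.5,interpolation=cv2.INTER_CUBIC);b=cv2.resize(sc,(390,330),interpolation=cv2.INTER_CUBIC)
print(a.shape);cv2.imwrite("pics/z1.png",a)
hsv=cv2.cvtColor(im,cv2.COLOR_BGR2HSV)
m=((im.min(2)>185)).astype(np.uint8);m[:,:350]=0;m[:180]=0;m[272:]=0;m[:,440:]=0
n,l,s,_=cv2.connectedComponentsWithStats(m);k=1+np.argmax(s[1:,4])
pts=cv2.findContours((l==k).astype(np.uint8),0,1)[0][0];h=cv2.convexHull(pts)
e=cv2.fitEllipse(h);print(s[k],e,ray("top",e[0],135))
P=ray("top",e[0],135)
for w,z in(("stand base",0),):
  for px in((317,128),(330,75)):print(w,ray("top",px,0))
for px in((313,33),(335,0)):print(px,[ray("top",px,z).round() for z in(200,400)])
for px in((350,185),(290,148),(222,240),(285,283)):print("box",[ray("top",px,z).round() for z in(80,130)])
# box height: scene front-right lower/upper edge
print("box bottom",ray("scene",(305,321),0).round(),ray("scene",(224,316),0).round(),[ray("scene",(302,262),z).round() for z in(80,100,120,140)])
for n in("lever_top","marker_mid","lamp_button","cheek_l","cheek_r"):
  for c in("top","scene"):
    for r in optics.silhouettes(c,n)[:2]:
        y,x=np.nonzero(r["region"]);print(c,n,round(r["p"],2),r["bbox"],x.mean().round(1),y.mean().round(1))
E
```

```text
(472, 562, 3)
[ 355  187   76   75 2508] ((390.8287048339844, 222.8366241455078), (73.59456634521484, 82.45088958740234), 123.71300506591797) [ 614.3829804  -161.06954929  135.        ]
stand base [855.64039281 -16.32530097   0.        ]
stand base [984.22889049 -49.10487737   0.        ]
(313, 33) [array([986.,  -5., 200.]), array([884.,   1., 400.])]
(335, 0) [array([1054.,  -49.,  200.]), array([938., -34., 400.])]
box [array([704., -84.,  80.]), array([695., -79., 130.])]
box [array([787.,  46.,  80.]), array([774.,  45., 130.])]
box [array([587., 194.,  80.]), array([583., 186., 130.])]
box [array([493.,  59.,  80.]), array([494.,  58., 130.])]
box bottom [503.  56.   0.] [607. 185.   0.] [array([596.,   5.,  80.]), array([560.,  27., 100.]), array([524.,  49., 120.]), array([489.,  71., 140.])]
top lever_top 0.92 [343.1, 203.0, 75.6, 46.0] 391.1 223.2
top lever_top 0.7 [336.6, 295.1, 20.5, 14.5] 347.6 301.5
scene lever_top 0.83 [314.9, 202.8, 66.0, 26.2] 353.7 217.1
scene lever_top 0.31 [179.3, 253.6, 28.4, 49.8] 194.2 284.9
top marker_mid 0.39 [363.5, 250.7, 11.2, 12.2] 370.4 255.5
scene marker_mid 0.48 [355.0, 233.1, 10.4, 4.3] 359.7 234.1
```

View pics/z1.png

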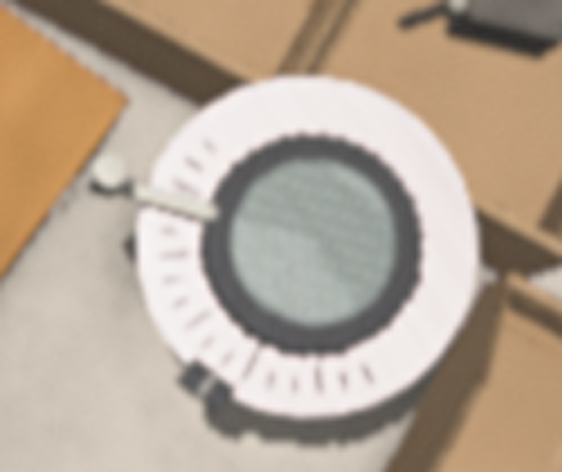

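```bash
python3 - <<'E'
from h import *
f=lambda u,v:(325+u/4.5-.4,170+v/4.5-.4)
P=ray("top",f(309,246),135);M=ray("top",f(207,383),139);T=ray("top",f(110,171),187)
a1=ray("top",f(215,213),150);a2=ray("top",f(140,190),150)
print("P",P,"\nM",M,"\nT",T,a1,a2)
sz=[ray("top",f(u,v),135)[:2] for u,v in((137,246),(481,246),(309,75),(309,417))];print(np.linalg.norm(sz[0]-sz[1]),np.linalg.norm(sz[2]-sz[3]))
for n,X in(("M",M),("T",T)):
  d=(X-P)[:2];print(n,np.hypot(*d),np.degrees(np.arctan2(d[1],d[0])))
for X in(P,M,T):print(proj("scene",X))
for c in("top","scene"):
  r=optics.silhouettes(c,"lamp_button_top")
  for q in r[:2]:print(c,q["p"],q["bbox"])
for r in optics.pinpoint("scene","lamp_button_top"):print(r)
im=optics.grab_frame("scene");z=lambda a,w,h:cv2.resize(a,(w,h),interpolation=cv2.INTER_CUBIC)
t=cv2.imread("pics/top0.png")
cv2.imwrite("pics/z2.png",np.vstack([np.hstack([z(im[190:250,310:410,::-1],500,300),z(im[310:365,185:245,::-1],300,275).repeat(1,0)[:275] if 0 else z(im[310:370,185:235,::-1],250,300)]),np.hstack([z(t[250:300,180:230],300,300),np.zeros((300,450,3),np.uint8)])]))
E
```

```text
P [ 611.37191011 -166.02054121  135.        ] 
M [ 549.20012431 -117.38818224  139.        ] 
T [639.72570357 -70.66549294 187.        ] [ 625.25066894 -121.17722204  150.        ] [636.04292734 -87.56817001 150.        ]
157.610430786492 157.03426839739143
M 78.93311908505765 141.96657444247901
T 99.48126876112903 73.440170880739
(np.float64(361.780001897308), np.float64(220.67690065194185))
(np.float64(362.1134296784391), np.float64(231.7684434561507))
(np.float64(320.67368359323405), np.float64(202.79281289436048))
scene 0.69 [207.2, 319.6, 14.5, 16.3]
{'xy': [211.3, 323.5], 'p': 0.59}
```

View pics/z2.png

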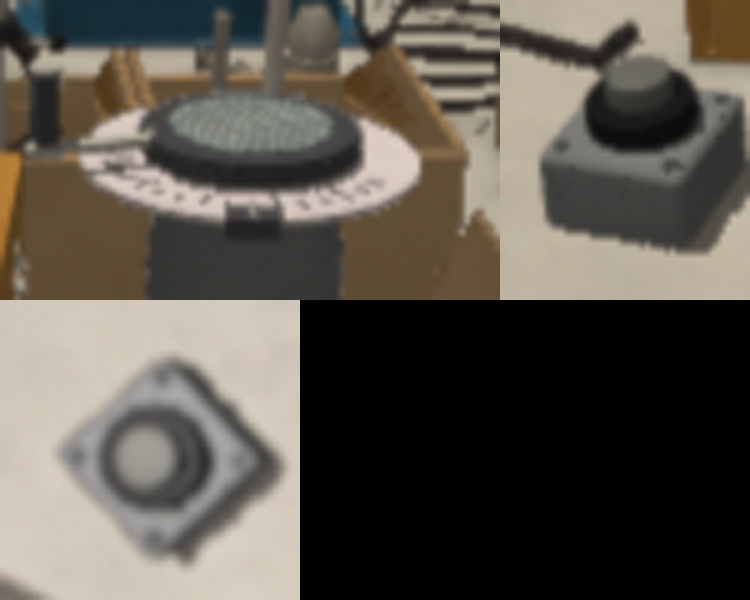

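The crop shows the post top, the arm and the marker (bright line at roughly (361,232) in scene). The measured radii are 78.9 and 99.5 mm, close to the given 78 and 98. The lever stands at about 73.4° in the world and the marker at about 142°, with the pivot near (611,-164.5) and the button near (512,239). Next I move to hover beyond the post.

Careful with the scale: shifts go in shares of 100 cm and turns go in shares of 2 pi rad. That gives: -67.1 cm / 100 = -0.671, 46.4 cm / 100 = 0.464, -2.79 rad / 6.2832 = -0.444.

Request:
jog_arm --pt "0.464 -0.671 0.06 0 0 -0.444 0" --pt "0.464 -0.671 0.06 0 0 -0.444 0" --pt "0.464 -0.671 0.06 0 0 -0.444 0" --pt "0.464 -0.671 0.06 0 0 -0.444 0" --pt "0.464 -0.671 0.06 0 0 -0.444 0" --pt "0.464 -0.671 0.06 0 0 -0.444 0" --pt "0.464 -0.671 0.06 0 0 -0.444 0" --pt "0.464 -0.671 0.06 0 0 -0.444 0" --pt "0.464 -0.671 0.06 0 0 -0.444 0" --pt "0.464 -0.671 0.06 0 0 -0.444 0" --pt "0.464 -0.671 0.06 0 0 -0.444 0" --pt "0.464 -0.671 0.06 0 0 -0.444 0" --pt "0.464 -0.671 0.06 0 0 -0.444 0" --pt "0.464 -0.671 0.06 0 0 -0.444 0" --pt "0.464 -0.671 0.06 0 0 -0.444 0" --pt "0.464 -0.671 0.06 0 0 -0.444 0" --pt "0.464 -0.671 0.06 0 0 -0.444 0" --pt "0.464 -0.671 0.06 0 0 -0.444 0" --pt "0.464 -0.671 0.06 0 0 -0.444 0" --pt "0.464 -0.671 0.06 0 0 -0.444 0"

```text
time: 3.7
position: [667.6, -80.5, 291.0]
orientation: [[1.0, 0.019, -0.0], [0.019, -1.0, 0.0], [-0.0, -0.0, -1.0]]
force: [-0.1, -0.2, -0.6]
width: 0.1
gripper_force: 0.0
```

Scaled: -12.4 cm / 100 = -0.124, -11 cm / 100 = -0.11, -0.31 rad / 6.2832 = -0.0493.

Request:
jog_arm --pt "0 0 -0.04 0 0 -0.0239 0" --pt "0 0 -0.08 0 0 -0.0493 0" --pt "0 0.001 -0.11 0 0 -0.0493 0" --pt "0 0.001 -0.124 0 0 -0.0493 0" --pt "0 0.001 -0.124 0 0 -0.0493 0" --pt "0 0.001 -0.124 0 0 -0.0493 0"

```text
time: 4.3
position: [668.6, -79.2, 168.8]
orientation: [[0.959, -0.285, 0.002], [-0.285, -0.959, -0.001], [0.002, -0.0, -1.0]]
force: [0.3, 0.0, 0.1]
width: -0.0
gripper_force: 0.0
```

```bash
python3 - <<'E'
from h import *
im=optics.grab_frame("scene")[150:250,270:400,::-1];t=optics.grab_frame("top")[170:275,325:450,::-1]
cv2.imwrite("pics/z3.png",np.hstack([cv2.resize(im,(390,300)),cv2.resize(t,(357,300))]))
s=sensors.read_state();p0=np.array(s["position"]);print(p0,s["force"])
P=np.array([611,-164.5])
# arc: finger centre trails lever by (7+11)mm tangentially
a0=-17
for phi in np.arange(73.4,143,4):
    r=np.radians(phi);q=P+98*np.array([np.cos(r),np.sin(r)])+18*np.array([np.sin(r),-np.cos(r)])
    print(round(phi,1),((q-p0[:2])/10).round(2),round(np.radians(phi-73.4),2))
E
```

```text
[669.49445728 -79.44944993 170.38572316] [-0.87426679 -0.74378244 -0.07106724]
73.4 [-1.32  0.37] 0.0
77.4 [-1.95  0.67] 0.07
81.4 [-2.6   0.92] 0.14
85.4 [-3.27  1.12] 0.21
89.4 [-3.95  1.28] 0.28
93.4 [-4.63  1.38] 0.35
97.4 [-5.33  1.45] 0.42
101.4 [-6.02  1.46] 0.49
105.4 [-6.72  1.42] 0.56
109.4 [-7.41  1.34] 0.63
113.4 [-8.09  1.2 ] 0.7
117.4 [-8.76  1.02] 0.77
121.4 [-9.42  0.8 ] 0.84
125.4 [-10.06   0.53] 0.91
129.4 [-10.68   0.21] 0.98
133.4 [-11.28  -0.15] 1.05
137.4 [-11.84  -0.55] 1.12
141.4 [-12.39  -0.98] 1.19
```

View pics/z3.png

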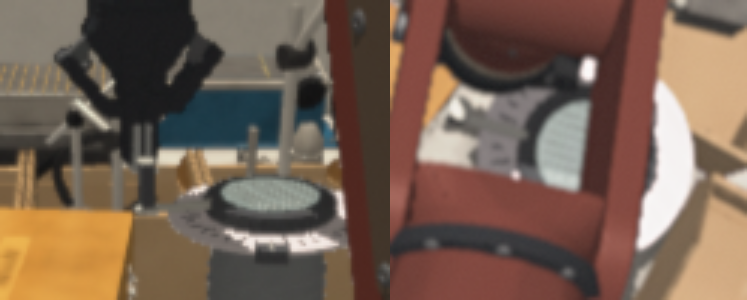

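The picture shows the shut fingers directly behind the post (scene crop at (145,170)). I'll push along the arc, stopping short of the marker.

Scaled: -10.5 cm / 100 = -0.105, -10.2 cm / 100 = -0.102, 0.98 rad / 6.2832 = 0.156.

Request:
jog_arm --pt "-0.007 0.002 0 0 0 0 0" --pt "-0.012 0.0035 0 0 0 0 0" --pt "-0.018 0.0065 0 0 0 0.0111 0" --pt "-0.0245 0.009 0 0 0 0.0223 0" --pt "-0.031 0.011 0 0 0 0.0334 0" --pt "-0.038 0.0125 0 0 0 0.0446 0" --pt "-0.045 0.0135 0 0 0 0.0557 0" --pt "-0.052 0.0145 0 0 0 0.0668 0" --pt "-0.059 0.0145 0 0 0 0.078 0" --pt "-0.066 0.014 0 0 0 0.0891 0" --pt "-0.0725 0.0135 0 0 0 0.1003 0" --pt "-0.0795 0.012 0 0 0 0.1114 0" --pt "-0.086 0.01 0 0 0 0.1225 0" --pt "-0.0925 0.008 0 0 0 0.1337 0" --pt "-0.099 0.0055 0 0 0 0.1448 0" --pt "-0.102 0.004 0 0 0 0.1512 0" --pt "-0.105 0.002 0 0 0 0.156 0" --pt "-0.105 0.002 0 0 0 0.156 0"

```text
time: 6.2
position: [562.7, -77.1, 168.4]
orientation: [[0.771, 0.636, 0.002], [0.636, -0.771, -0.0], [0.001, 0.001, -1.0]]
force: [0.1, -0.1, 0.3]
width: -0.1
gripper_force: 0.2
```

```bash
python3 - <<'E'
from h import *
s=sensors.read_state();p=np.array([sensors.read_state()["position"] for _ in range(5)]).mean(0);print(p,s["force"])
P=np.array([611,-164.5]);d=p[:2]-P;x=np.array(s["orientation"])[:2,0];print(np.hypot(*d),np.degrees(np.arctan2(d[1],d[0])),x)
im=optics.grab_frame("scene")[150:250,290:420,::-1];t=optics.grab_frame("top")[170:275,325:450,::-1]
cv2.imwrite("pics/z4.png",np.hstack([cv2.resize(im,(390,300)),cv2.resize(t,(357,300))]))
E
```

```text
[562.65798523 -77.0988967  168.40134835] [ 0.13141174 -0.0743169   0.27834989]
99.87944357652306 118.94721455658242 [0.77148601 0.63624488]
```

View pics/z4.png

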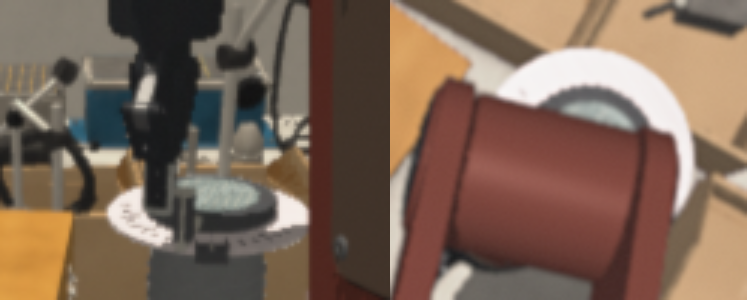

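The scene shows the lever post at crop (184,193..240), with the marker just ahead at (212,250). I'll compute the lever angle from the post's column.

```bash
python3 - <<'E'
from h import *
P=np.array([611,-164.5])
for phi in range(124,148,2):
    r=np.radians(phi);u=np.array([np.cos(r),np.sin(r)])
    print(phi,np.round(proj("scene",[*(P+98*u),187]),1),np.round(proj("scene",[*(P+98*u),150]),1),np.round(proj("scene",[*(P+78*u),139]),1))
for n,z in(("lever_top",187),("marker_mid",139),("pivot",135)):
  for r in optics.pinpoint("scene",n)[:1]:print(n,r["p"],r["xy"])
im=optics.grab_frame("scene");c=im[195:250,325:400,::-1]
cv2.imwrite("pics/z5.png",cv2.resize(c,None,fx=10,fy=10,interpolation=cv2.INTER_CUBIC))
E
```

```text
124 [348.1 212.5] [347.5 229.1] [350.4 230.7]
126 [349.7 212.7] [349.1 229.3] [351.6 230.9]
128 [351.3 212.9] [350.6 229.5] [352.8 231.1]
130 [352.9 213.1] [352.2 229.7] [354.1 231.2]
132 [354.5 213.2] [353.8 229.9] [355.3 231.4]
134 [356.2 213.4] [355.4 230.1] [356.6 231.5]
136 [357.8 213.5] [357.1 230.2] [357.9 231.6]
138 [359.5 213.6] [358.7 230.3] [359.1 231.7]
140 [361.1 213.7] [360.3 230.4] [360.4 231.7]
142 [362.8 213.7] [362.  230.5] [361.7 231.8]
144 [364.5 213.8] [363.6 230.5] [363.  231.8]
146 [366.2 213.8] [365.3 230.5] [364.2 231.9]
lever_top 0.79 [350.4, 213.4]
marker_mid 0.47 [360.6, 234.8]
pivot 0.72 [362.3, 222.0]
```

View pics/z5.png

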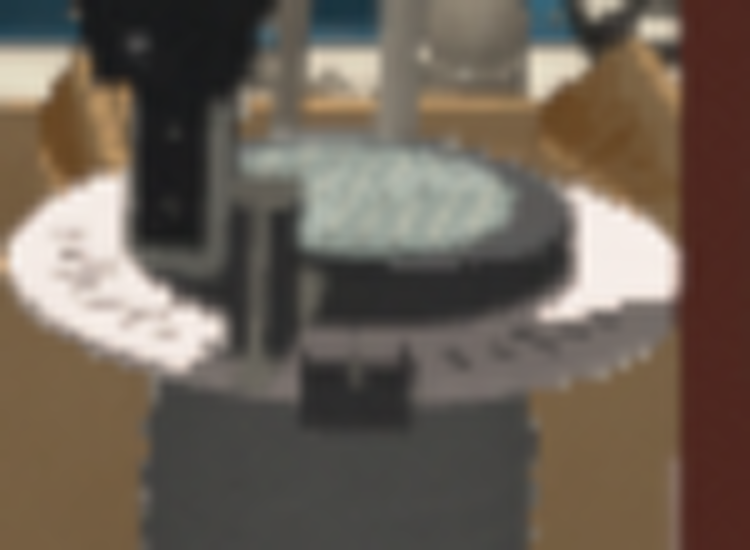

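The post is at about 130.2° and the marker at about 142.2°, so the lever needs 12° more.

Scaled: -1.72 cm / 100 = -0.0172, -1.6 cm / 100 = -0.016, 0.21 rad / 6.2832 = 0.0334.

Request:
jog_arm --pt "-0.003 -0.0017 0 0 0 0.0056 0" --pt "-0.006 -0.0035 0 0 0 0.0111 0" --pt "-0.009 -0.0055 0 0 0 0.0167 0" --pt "-0.0117 -0.0075 0 0 0 0.0223 0" --pt "-0.0145 -0.0095 0 0 0 0.0279 0" --pt "-0.016 -0.0107 0 0 0 0.0302 0" --pt "-0.0172 -0.0117 0 0 0 0.0334 0" --pt "-0.0172 -0.0117 0 0 0 0.0334 0" --pt "-0.0172 -0.0117 0 0 0 0.0334 0"

```text
time: 7.4
position: [545.3, -88.8, 167.3]
orientation: [[0.622, 0.783, -0.0], [0.783, -0.622, 0.0], [-0.0, -0.0, -1.0]]
force: [0.4, -0.3, 2.0]
width: 0.1
gripper_force: 0.3
```

```bash
python3 - <<'E'
from h import *
s=sensors.read_state();print(s["position"],s["force"])
im=optics.grab_frame("scene");c=im[195:250,325:400,::-1]
for n in("lever_top","marker_mid","pivot","lever_index"):
  for r in optics.pinpoint("scene",n)[:1]:print(n,r["p"],r["xy"])
cv2.imwrite("pics/z6.png",cv2.resize(c,None,fx=10,fy=10,interpolation=cv2.INTER_CUBIC))
E
```

```text
[545.30535375 -88.78189467 167.29157043] [ 0.36919344 -0.32649389  2.02162796]
lever_top 0.75 [359.2, 213.5]
marker_mid 0.64 [361.5, 231.3]
pivot 0.7 [361.9, 220.4]
lever_index 0.86 [360.9, 229.7]
```

View pics/z6.png

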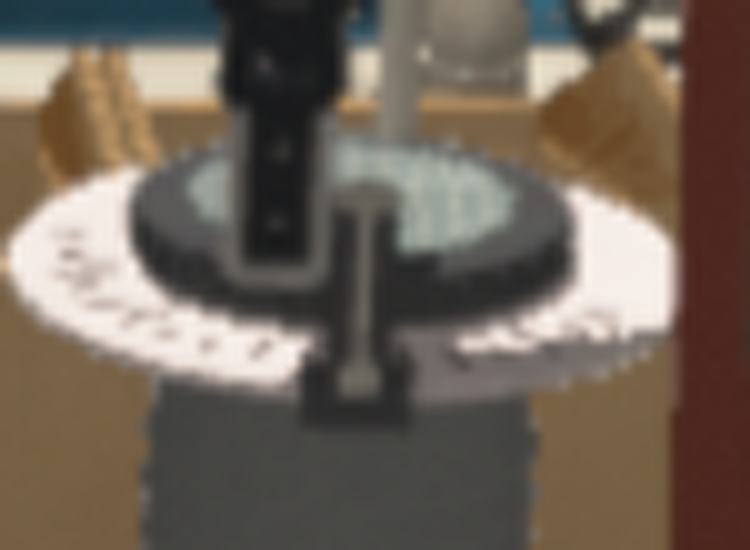

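The post is centred over the marker: its foot is at crop (359,385) and the marker spans 300 to 412, so its middle is at 356. I'll back off, lift and go over the button.

Request:
jog_arm --pt "0.007 0.009 0 0 0 0 0" --pt "0.015 0.02 0 0 0 0 0" --pt "0.015 0.02 0.01 0 0 0 0" --pt "0.015 0.02 0.05 0 0 0 0" --pt "0.015 0.02 0.09 0 0 0 0" --pt "0.015 0.04 0.12 0 0 0 0" --pt "0 0.09 0.12 0 0 0 0" --pt "-0.01 0.135 0.12 0 0 0 0" --pt "-0.02 0.18 0.12 0 0 0 0" --pt "-0.03 0.225 0.12 0 0 0 0" --pt "-0.033 0.27 0.12 0 0 0 0" --pt "-0.033 0.31 0.1 0 0 0 0" --pt "-0.033 0.328 0.06 0 0 0 0" --pt "-0.033 0.328 0.02 0 0 0 0" --pt "-0.033 0.328 -0.02 0 0 0 0" --pt "-0.033 0.328 -0.06 0 0 0 0" --pt "-0.033 0.328 -0.09 0 0 0 0" --pt "-0.033 0.328 -0.09 0 0 0 0" --pt "-0.033 0.328 -0.09 0 0 0 0"

```text
time: 9.55
position: [512.5, 239.5, 77.7]
orientation: [[0.621, 0.783, -0.0], [0.783, -0.621, -0.0], [-0.001, -0.0, -1.0]]
force: [0.5, 0.3, 1.3]
width: 0.3
gripper_force: 0.0
```

```bash
python3 - <<'E'
from h import *
s=sensors.read_state();print(s["position"],s["force"])
a=optics.grab_frame("scene");t=optics.grab_frame("top")
for n in("lever_top","marker_mid","lever_index"):
  for c in("scene","top"):
    for r in optics.pinpoint(c,n)[:1]:print(c,n,r["p"],r["xy"])
z=lambda a,w,h:cv2.resize(a[:,:,::-1],(w,h),interpolation=cv2.INTER_CUBIC)
cv2.imwrite("pics/z7.png",np.hstack([z(a[280:370,170:260],350,350),z(t[190:270,350:440],394,350)]))
E
```

```text
[512.4763069  239.47132987  77.74743522] [0.46860679 0.32895399 1.27751282]
scene lever_top 0.92 [359.0, 214.4]
top lever_top 0.79 [368.5, 264.2]
scene marker_mid 0.54 [358.8, 234.5]
top marker_mid 0.47 [370.0, 256.8]
scene lever_index 0.97 [362.2, 228.4]
top lever_index 0.63 [369.5, 250.9]
```

View pics/z7.png

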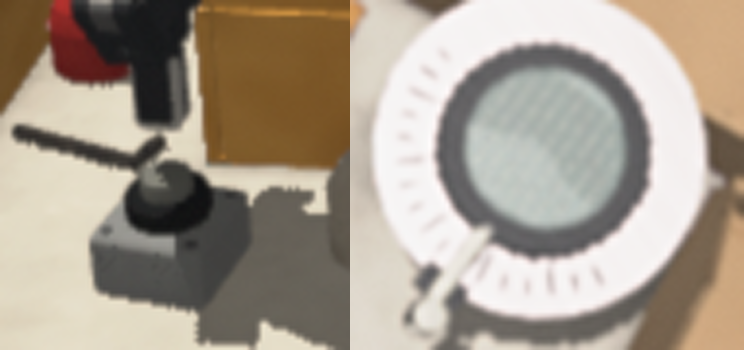

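The lever arm crosses the middle of the marker in the top view, and the fingertips are above the button. I'll press and release.

Scaled: -3.05 cm / 100 = -0.0305, -3 cm / 100 = -0.03.

Request:
jog_arm --pt "0 0 -0.01 0 0 0 0" --pt "0 0 -0.02 0 0 0 0" --pt "0 0 -0.023 0 0 0 0" --pt "0 0 -0.026 0 0 0 0" --pt "0 0 -0.0285 0 0 0 0" --pt "0 0 -0.03 0 0 0 0" --pt "0 0 -0.0305 0 0 0 0" --pt "0 0 -0.0305 0 0 0 0" --pt "0 0 -0.0305 0 0 0 0"

```text
time: 10.85
position: [511.4, 238.9, 48.0]
orientation: [[0.622, 0.783, -0.003], [0.783, -0.622, -0.001], [-0.003, -0.002, -1.0]]
force: [-6.7, -2.6, 10.7]
width: 0.1
gripper_force: 5.5
```

Scaled: -0.1 cm / 100 = -0.001.

Request:
jog_arm --pt "0 0 -0.001 0 0 0 0" --pt "0 0 -0.001 0 0 0 0" --pt "0 0 -0.001 0 0 0 0"

```text
time: 11.15
position: [511.4, 238.9, 47.9]
orientation: [[0.621, 0.783, -0.004], [0.783, -0.621, -0.002], [-0.003, -0.002, -1.0]]
force: [-8.6, -2.3, 15.0]
width: 0.1
gripper_force: 8.0
```

Scaled: 12 cm / 100 = 0.12, 8 cm / 100 = 0.08.

Request:
jog_arm --pt "0 0 0.01 0 0 0 0" --pt "0 0 0.04 0 0 0 0" --pt "0 0 0.08 0 0 0 0" --pt "0 0 0.12 0 0 0 0" --pt "0 0 0.12 0 0 0 0" --pt "0 0 0.12 0 0 0 0"

```text
time: 11.75
position: [513.9, 239.8, 167.6]
orientation: [[0.622, 0.783, 0.004], [0.783, -0.622, 0.002], [0.004, 0.003, -1.0]]
force: [0.5, 0.3, -0.8]
width: -0.1
gripper_force: 0.0
```

```bash
python3 - <<'E'
from h import *
s=sensors.read_state();print(s["position"],s["force"])
a=optics.grab_frame("scene");t=optics.grab_frame("top")
z=lambda a,w,h:cv2.resize(a[:,:,::-1],(w,h),interpolation=cv2.INTER_CUBIC)
cv2.imwrite("pics/z8.png",np.hstack([z(a[195:370,170:400],460,350),z(t[190:340,200:440],340,350)]))
E
```

```text
[513.86071686 239.7571276  167.56209301] [ 0.49064881  0.30192802 -0.8359445 ]
```

View pics/z8.png

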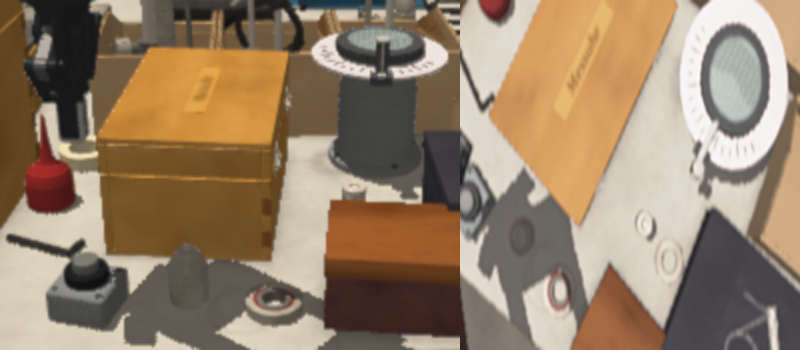

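The button is up (scene crop (87,258)), the lever is over the marker (380,75), and the bystanders show no displacement. The arm is clear, so I'm handing in.

```bash
python3 -c "
from rig import order;print(order.close_job())"
```

```text
the job is handed in; nothing more can be done
None
```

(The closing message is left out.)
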